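# Pack the graver handpiece away and press its case lid home

## Task

Put the graver handpiece away: lay it flat inside the open grey tool case, fit the case's own large lid on top, and press the lid down, at one end and then the other if need be, until it is fully home and flush all round on the rim. Let go of everything, and leave the other things on the bench where they are.

Things in the scene. Friction and masses are not known exactly. Their poses are not given: they have to be found in the camera images.
- case: Open-topped grey plastic case fixed to the bench, 190 mm long (its x), 134 mm wide (y), 50 mm high; walls and floor 5 mm thick, so the opening is 180 x 124 mm and the inner floor lies 5 mm above the bench. Origin: centre of the underside, z up. Inside each short end stands a black rubber seal bar (see seal_a, seal_b); 152 mm of length is free between the bars.
- seal_a (a joint): Rubber seal bar inside the case's +x end: 14 mm thick, 116 mm long, its middle 83 mm from the case's centre. Value: how far it is pushed down (m); at 0 its top is 8 mm below the rim. Starts at 0 to 0.003, goes down to 0.0095 at most. It takes about 9 N to push (a little more if fast), does not spring back, and carries the lid's weight without moving.
- seal_b (a joint): The same seal bar inside the case's -x end.
- lid: The case's lid, grey plastic, 0.16 to 0.29 kg, right way up on the bench: plate 186 (x) x 130 (y) x 6 mm; under it a plug 172 x 116 mm, 16 mm deep (lowest 5 mm narrower, 164 x 108 mm, as a lead-in); a grip bar on top (point lid_grip). Origin: centre of the plug's underside, z up; plate underside at z = 16 mm, its top at 22 mm, bar top at 46 mm. Either way round fits the case.
- lid_grip (a point): Middle of the lid's black grip bar, 34 mm above the lid's origin; the bar is 70 mm long (along the lid's x), 20 mm wide (y), 24 mm high.
- case_rim (a point): Centre of the case's opening at rim height, 50 mm above its origin. The plug enters with 4 mm play a side and stops on the seal bars, plate 5 to 8 mm above the rim. Home: plate on the rim, lid origin 34 mm above the case origin. Pressing about 70 mm from the middle takes about 10 N and lowers that end; on the middle, about 20 N.
- lid_end_a (a point): Point on the underside of the lid plate at its +x end, 80 mm from the lid's centre; 50 mm above the case origin when that end is home.
- lid_end_b (a point): Point on the underside of the lid plate at its -x end, 80 mm from the lid's centre; 50 mm above the case origin when that end is home.
- handpiece: Graver handpiece lying on the bench, 120 mm long (its x, pointed steel nose towards +x), 0.11 to 0.23 kg: a flat-sided black body 76 mm long, 26 mm wide (y) and 24 mm high (it runs from x = -60 to +16 mm), then a thinner round steel nose to x = +60 mm. Origin: under the middle of its length, z up.
- handpiece_grip (a point): Best point to grip the handpiece, near its centre of mass: on its axis, 18 mm behind its origin (towards the tail) and 12 mm above its underside; the body is 26 mm wide here.
- handpiece_tip (a point): Point of the handpiece's steel nose, on its axis, 60 mm ahead of its origin.
- handpiece_tail (a point): Centre of the handpiece's flat tail end, 60 mm behind its origin.
- small_lid: Bystander: a smaller lid of the same make, plate 110 x 80 mm, 46 mm high over its grip bar; belongs to another box, leave it alone. Origin: centre of the underside.
- ring_dish: Bystander: square white ceramic dish, 90 x 90 x 16 mm. Origin: centre of the underside.
- steel_block: Bystander: square steel bench block, 64 x 64 x 22 mm. Origin: centre of the underside.
- jar: Bystander: small amber glass jar, 56 mm wide, 55 mm high. Origin: centre of the underside.
- loupe: Bystander: black loupe, a short cone 48 mm wide and 36 mm high. Origin: centre of the underside.
- screwdriver: Bystander: screwdriver with a wooden handle, 160 mm long (along x). Origin: centre of the underside.
Mind the look-alikes: they are no part of the job. What is shaped like the lid but purple is not meant.

How it is judged:
By the outcome, as a careful person would: the job done as asked, in the order asked, and still so for the second after the job is handed in, with the robot touching nothing.
It also fails if it takes over 64 s, if anything falls off the work surface, if the arm or the gripper's body presses on something with over 40 N, if the wrist force passes 120 N, or if a joint passes its speed limit or range.

## Robot

A 6-joint arm with a two-finger parallel gripper is mounted at the origin on the work surface. World frame = base frame: x ahead of the robot, y to its left, z up, the work surface at z = 0. Lengths are in m, angles in degrees, forces in N, time in s.
With the tool pointing down it reaches from about 0.375 to 0.9 m from the base axis. Payload 3.1 kg.
Tool frame: the origin (TCP) lies on the centre line of the jaws, within the pads' length; the fingertips stand 22 mm ahead of it and the grasp point (between the pads) lies 3 mm ahead of it; y points along the fingers, z is the direction in which the jaws open and shut, and the axes are right-handed (so a half turn about y gives the same grasp; the last joint's range is limited). The gripper opens to 87 mm and grips with 3 to 60 N. Pads are 19 mm wide; open, the fingers measure 117 mm over their backs; the gripper's body (75 mm by 190 mm) begins 51 mm behind the grasp point.
Start: joints at [56.293, 30.224, 82.088, -0, 67.689, -10.227], TCP at [0.249, 0.573, 0.245] pointing down, gripper open.
Joint ranges: [-176.69, 176.69], [-43.24, 126.21], [12.49, 139.97], [-82, 262], [0, 151.66], [-163.58, 163.58]. Speed limits (degrees/s): [159.86, 159.86, 180, 180, 180, 180].

## Interface

Orientations are given as a 3x3 rotation matrix whose columns are the frame's x, y, z axes.
In Python, from rig import bot gives the robot as it stands.
- The arm moves only by the tool jog_arm, never from a script. Its argument "motion" is one flat list of numbers, 6 for each row, row after row: the shift along the tool's x, y, z in mm, then the turn, a rotation vector about the tool's x, y, z in degrees. A call has 1 to 20 rows; each row is the pose to reach, as a shift and turn from the pose commanded when the call began, along the tool's axes at that moment; what a row does not reach only later rows make up. A row lasts 1/8 s, in which the tool goes at most 62.5 mm and 10.7 degrees, less where a joint would pass 70% of its speed; a pose out of reach is approached as far as the arm can. A call with a gripper value outside its range is refused whole. "gripper" is the opening, from 0 (shut) to 1 (fully open), set as the call begins (left out, the last holds). The fingers move at their own pace and stop on an object; the grip force is fixed at half the most. Time passes only in rows, so rows that repeat a pose let the fingers close. It gives the time, the measured TCP pose, the force and the opening at its end, in the units of the state.
- bot.read_state(): the state, without advancing time (a new reading comes with each control period).
- bot.capture(name): name is "side" or "top" or "wrist"; returns (picture, depth): 384x512x3 uint8, red, green, blue; 384x512 float32, m along the optical axis (not along the pixel's ray), 0 where there is no reading.
- bot.get_calibration(name): a dict with "mtx" (3x3 intrinsics, pixels), "pose" (4x4, takes a point from camera to world coordinates); the wrist camera has in their place "hand_eye" (4x4, takes a point from camera to tool coordinates, whose origin is the TCP and whose axes are the tool frame's). Camera axes: x right, y up, looking along -z (the intrinsics and any distortion apply to the point x, -y, -z); pixel columns grow to the right and rows downward; lengths in m; the calibration is good to about 2 mm. A picture is of the moment at which its call begins: read the wrist's pose just before it. get_calibration takes no time and is no camera call.
- bot.hand_in(): hands the job in, once; it reports no verdict.
The state is a dict: "time_s": time; "joint_positions": joint angles; "qvel": joint speeds; "tau": joint torques, N m; "position": TCP position; "tcp_rot": TCP orientation; "force": force on the tool from outside, world axes, zero at the start; "moment": the same for the moment, N m; "opening": opening from 0.0 (shut) to 1.0 (fully open).
Only numpy, scipy, OpenCV 4.12 (cv2) and the standard library are available. Lean on these libraries where they do the work, as an engineer would, in place of code of your own. Each camera call takes 0.05 s, during which the arm holds its last target.

## Working session

There is one attempt and no reset: what is moved stays moved. The work goes in short steps, Python scripts to look and compute and a tool call to move; the robot and the scene stay as the last step left them, time stands still between calls to the robot, and variables do not carry over. Pictures are saved under pics/ and viewed, and the job is handed in when it is done.

Besides the shell and the picture viewer there is one more tool, called after ">>>" as name(argument=value, ...), one argument or row to a line, values as JSON. jog_arm: Moves the arm, as the interface text tells. Its arguments: {"type":"object","properties":{"motion":{"type":"array","items":{"type":"number"}},"gripper":{"type":"number"}},"required":["motion"]}

```bash
ls -a; mkdir -p pics; cat > h.py <<'E'
import numpy as np, cv2
from rig import bot
def save(n,img): cv2.imwrite('pics/'+n+'.png',cv2.cvtColor(img,cv2.COLOR_RGB2BGR))
E
python3 - <<'E'
from h import *
np.set_printoptions(precision=4,suppress=True)
s=bot.read_state();print(s)
for n in("side","top","wrist"):
    c=bot.get_calibration(n);print(n,c)
    p,d=bot.capture(n);save(n+'0',p);np.savez('pics/'+n+'0.npz',p=p,d=d)
E
```

```text
.
..
pics
{'time_s': 0.0, 'joint_positions': array([ 56.2936,  30.2794,  82.1591,   0.0002,  67.689 , -10.2271]), 'qvel': array([ 0.1442, -0.0524, -0.0121, -0.0308,  0.0205, -0.0564]), 'tau': array([  0.0003, -44.0045, -17.6593,   0.0633,   0.0583,  -0.0002]), 'position': array([0.2486, 0.5727, 0.2436]), 'tcp_rot': array([[ 0.9172, -0.0012,  0.3984],
       [-0.3984, -0.0018,  0.9172],
       [-0.0004, -1.    , -0.0022]]), 'force': array([-0.1909, -0.2375,  0.6684]), 'moment': array([-0.0298, -0.023 , -0.0154]), 'opening': 1.001244024095754}
side {'mtx': array([[382.8573,   0.    , 251.6691],
       [  0.    , 382.8573, 191.5612],
       [  0.    ,   0.    ,   1.    ]]), 'pose': array([[ 0.918 ,  0.2213, -0.3292,  0.1722],
       [-0.3964,  0.5431, -0.7402, -0.7672],
       [ 0.0149,  0.81  ,  0.5862,  0.6862],
       [ 0.    ,  0.    ,  0.    ,  1.    ]])}
top {'mtx': array([[351.3745,   0.    , 260.5609],
       [  0.    , 351.3745, 189.4515],
       [  0.    ,   0.    ,   1.    ]]), 'pose': array([[-0.0099,  0.9975, -0.0696,  0.4796],
       [-0.9999, -0.009 ,  0.0127, -0.0048],
       [ 0.0121,  0.0697,  0.9975,  1.0038],
       [ 0.    ,  0.    ,  0.    ,  1.    ]])}
wrist {'mtx': array([[287.5877,   0.    , 261.0864],
       [  0.    , 287.5877, 191.5425],
       [  0.    ,   0.    ,   1.    ]]), 'hand_eye': array([[ 0.0002, -0.9657, -0.2598, -0.0698],
       [ 0.0002,  0.2598, -0.9657, -0.1403],
       [ 1.    ,  0.0002,  0.0002, -0.0004],
       [ 0.    ,  0.    ,  0.    ,  1.    ]])}
```

View pics/top0.png

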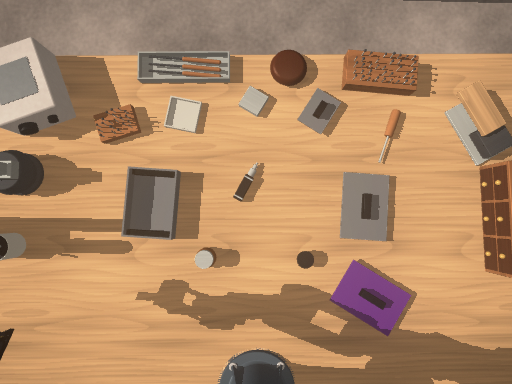

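View pics/side0.png

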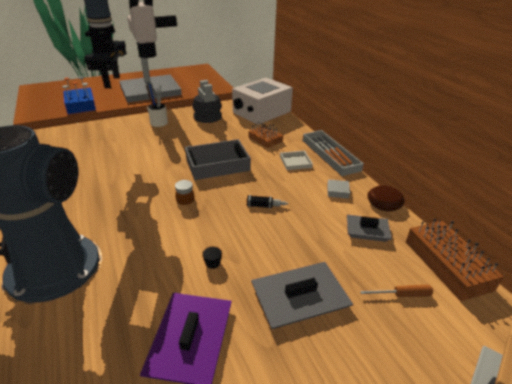

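View pics/wrist0.png

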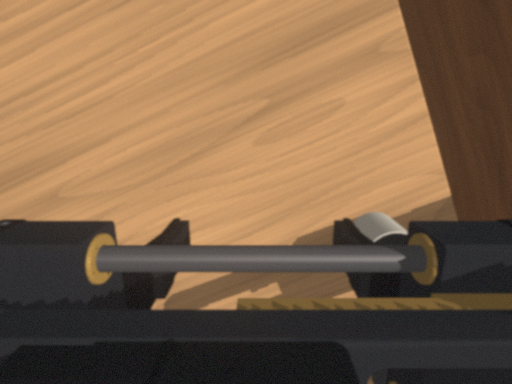

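The top view shows the case at about (151,203), the handpiece at about (245,183) with its nose up and to the right, and the grey lid at about (366,206). The purple decoy is at (373,297) and the small lid at (322,111). Next I'll measure these.

```bash
cat >> h.py <<'E'
def pts(name,d,T=None,c=None):
    c=c or bot.get_calibration(name); T=c['pose'] if T is None else T
    v,u=np.mgrid[:d.shape[0],:d.shape[1]]; K=c['mtx']
    P=np.stack([(u-K[0,2])/K[0,0]*d,-(v-K[1,2])/K[1,1]*d,-d],-1)
    return P@T[:3,:3].T+T[:3,3]
def proj(name,X,T=None):
    c=bot.get_calibration(name);T=c['pose'] if T is None else T;K=c['mtx']
    p=(np.atleast_2d(X)-T[:3,3])@T[:3,:3]; z=-p[:,2]
    return np.stack([K[0,0]*p[:,0]/z+K[0,2],-K[1,1]*p[:,1]/z+K[1,2]],-1)
def ray(name,uv,z,T=None):
    c=bot.get_calibration(name);T=c['pose'] if T is None else T;K=c['mtx']
    uv=np.atleast_2d(uv).astype(float)
    d=np.stack([(uv[:,0]-K[0,2])/K[0,0],-(uv[:,1]-K[1,2])/K[1,1],-np.ones(len(uv))],-1)@T[:3,:3].T
    return T[:3,3]+d*((z-T[2,3])/d[:,2])[:,None]
E
python3 - <<'E'
from h import *
np.set_printoptions(precision=4,suppress=True)
print('tcp in top,side',proj('top',[[0.2486,.5727,.2436]]),proj('side',[[0.2486,.5727,.2436]]))
for n,scale in(('top',1),('side',1)):
    f=np.load(f'pics/{n}0.npz');d=f['d'];W=pts(n,d)
    px={'top':dict(case=(165,200),rimL=(126,200),seal=(150,172),seal2=(148,236),bench=(280,140),lidplate=(350,220),bar=(368,207),hp=(241,187),purple=(345,290)),
     'side':dict(case=(220,165),lid=(270,290),bar=(300,288),hp=(262,202),bench=(230,240))}[n]
    for k,(u,v) in px.items(): print(n,k,d[v,u],W[v,u])
f=np.load('pics/top0.npz')
im=cv2.cvtColor(f['p'],cv2.COLOR_RGB2BGR)
a=im[150:255,110:270];b=im[160:250,320:410]
cv2.imwrite('pics/ca.png',cv2.resize(a,None,fx=5,fy=5,interpolation=cv2.INTER_CUBIC))
cv2.imwrite('pics/lb.png',cv2.resize(b,None,fx=6,fy=6,interpolation=cv2.INTER_CUBIC))
E
```

```text
tcp in top,side [[-18.843  327.4747]] [[111.4246  75.7783]]
top case 0.99355596 [0.5217 0.253  0.0074]
top rimL 0.95177716 [0.521  0.3477 0.048 ]
top seal 0.96774036 [0.5979 0.2869 0.0382]
top seal2 0.9419099 [0.4237 0.286  0.0519]
top bench 1.0137862 [ 0.6919 -0.0751  0.0032]
top lidplate 0.984897 [ 0.4603 -0.2673  0.0184]
top bar 0.958698 [ 0.4957 -0.3097  0.0477]
top hp 0.9810693 [0.5553 0.0372 0.025 ]
top purple 0.9681704 [ 0.2683 -0.2473  0.0216]
side case 1.219019 [0.4996 0.2211 0.0386]
side lid 0.84008485 [ 0.4379 -0.2785  0.0194]
side bar 0.81344914 [ 0.4889 -0.317   0.0449]
side hp 1.092313 [0.5522 0.0136 0.0222]
side bench 0.99641967 [ 0.4205 -0.0757 -0.0009]
```

View pics/ca.png

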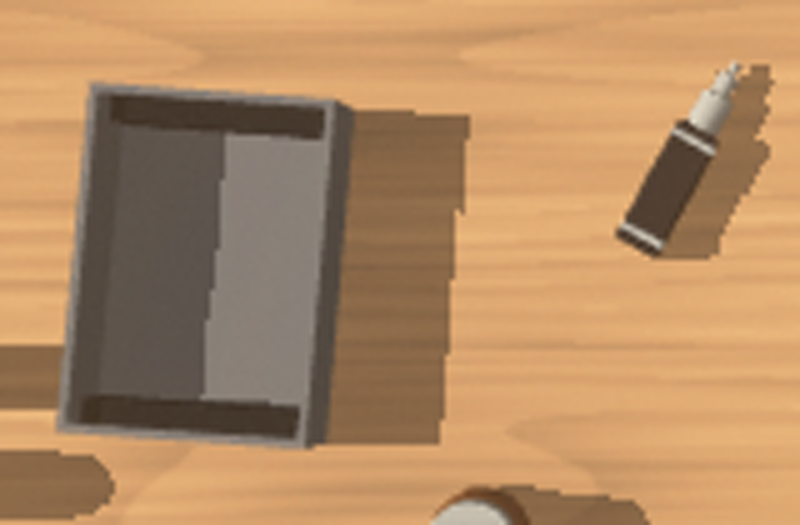

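View pics/lb.png

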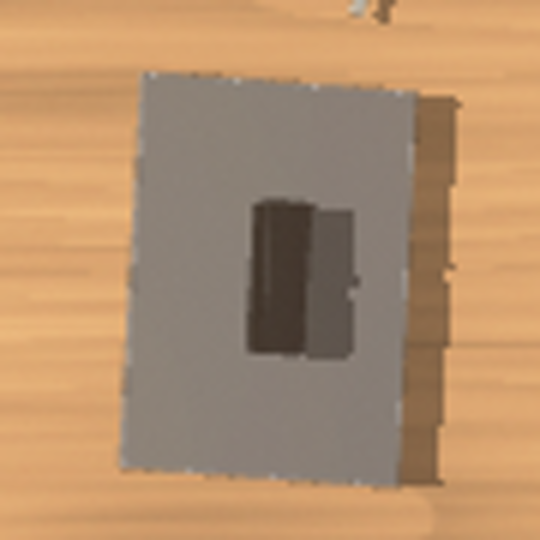

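Case walls, bars and the grey lid are clearly resolved. I'll extract poses from both views.

```bash
cat >> h.py <<'E'
def rect(xy):
    (c,(w,h),a)=cv2.minAreaRect((np.asarray(xy)*1000).astype(np.float32))
    if w<h: w,h,a=h,w,a+90
    a=(a+90)%180-90
    return np.round([c[0],c[1],w,h,a],1)
E
python3 - <<'E'
from h import *
np.set_printoptions(precision=4,suppress=True)
for n in('top','side'):
    f=np.load(f'pics/{n}0.npz');d=f['d'];W=pts(n,d);X,Y,Z=W[...,0],W[...,1],W[...,2]
    hsv=cv2.cvtColor(f['p'],cv2.COLOR_RGB2HSV)
    def reg(x0,x1,y0,y1,z0,z1): return (X>x0)&(X<x1)&(Y>y0)&(Y<y1)&(Z>z0)&(Z<z1)&(d>0)
    def rep(k,m,zp=None):
        m=m.astype(np.uint8);nn,lab,st,ce=cv2.connectedComponentsWithStats(m,connectivity=8)
        i=1+np.argmax(st[1:,4]);mm=lab==i
        v,u=np.nonzero(mm)
        P=ray(n,np.c_[u,v],zp if zp else np.median(Z[mm]))
        print(n,k,mm.sum(),'medz %.4f'%np.median(Z[mm]),rect(P[:,:2]))
        return mm
    rep('rim',reg(.38,.66,.18,.40,.043,.057),.05)
    rep('lid',reg(.35,.65,-.42,-.2,.010,.030)&(hsv[...,1]<90)|reg(.35,.65,-.42,-.2,.035,.06),.022)
    rep('bar',reg(.35,.65,-.42,-.2,.038,.06),.046)
    rep('hpall',reg(.45,.70,-.06,.11,.009,.04),.018)
    rep('hpbody',reg(.45,.70,-.06,.11,.0185,.04),.024)
    print('bench z',np.median(Z[reg(.35,.7,-.15,.15,-.02,.012)]))
    # colour-based: dark body
    rep('hpdark',reg(.45,.70,-.06,.11,.009,.05)&(hsv[...,2]<90),.02)
E
```

```text
top rim 555 medz 0.0490 [513.7 284.9 189.8 135.7  -4.5]
top lid 3043 medz 0.0215 [ 499.3 -307.7  185.2  130.4   -4.7]
top bar 201 medz 0.0450 [ 499.8 -307.6   68.5   22.    -1.8]
top hpall 334 medz 0.0224 [573.7  21.2 117.6  26.9 -29.3]
top hpbody 285 medz 0.0231 [565.2  26.   98.1  25.9 -28.9]
bench z -0.000580858057725675
top hpdark 165 medz 0.0232 [554.9  30.6  53.1  24.  -28.9]
side rim 383 medz 0.0483 [509.7 279.3 191.5 147.8  -5. ]
side lid 4018 medz 0.0221 [ 494.9 -311.1  185.7  130.5   -4.8]
side bar 296 medz 0.0455 [ 493.7 -311.8   72.4   25.1   -4.8]
side hpall 318 medz 0.0210 [569.6  20.2 118.2  45.2 -27.3]
side hpbody 196 medz 0.0232 [561.3  22.5 100.1  32.4 -27.3]
bench z 4.560554786015025e-05
side hpdark 222 medz 0.0210 [557.6  20.8  89.9  40.8 -29.4]
```

```bash
cat >> h.py <<'E'
from scipy.spatial.transform import Rotation as Rn
def go(x,y,z,yaw,quiet=False):
    """target mm, yaw deg of tool x -> shift (mm) and rotvec(deg) in current tool axes"""
    s=bot.read_state();R=s['tcp_rot'];p=s['position']*1000
    c,sn=np.cos(np.radians(yaw)),np.sin(np.radians(yaw))
    T=np.array([[c,0,-sn],[sn,0,c],[0,-1,0]])
    T=np.stack([[c,sn,0],[0,0,-1],np.cross([c,sn,0],[0,0,-1])],1)
    sh=R.T@(np.array([x,y,z])-p); rv=Rn.from_matrix(R.T@T).as_rotvec(degrees=True)
    print('t',round(s['time_s'],2),'p',np.round(p,1),'F',np.round(s['force'],1),'->',np.round(sh,1),np.round(rv,2))
def wristT():
    s=bot.read_state();T=np.eye(4);T[:3,:3]=s['tcp_rot'];T[:3,3]=s['position']
    return T@bot.get_calibration('wrist')['hand_eye']
E
python3 -c "
from h import *
go(588,11,220,-29)"
```

```text
t 0.15 p [248.7 572.8 243.8] F [ 0.1 -0.   0.3] -> [ 535.1   24.3 -380.1] [ 0.1   5.52 -0.01]
```

>>> jog_arm(
  motion=[60, 3, -43, 0, 1, 0, 107, 5, -76, 0, 1, 0, 155, 7, -110, 0, 2, 0, 203, 9, -144, 0, 2, 0, 251, 11, -178, 0, 3, 0, 299, 14, -212, 0, 3, 0, 347, 16, -246, 0, 4, 0, 395, 18, -280, 0, 4, 0, 443, 20, -314, 0, 5, 0, 490, 22, -348, 0, 5, 0, 520, 23.5, -369, 0, 5.5, 0, 535, 24.3, -380, 0, 5.5, 0, 535, 24.3, -380, 0, 5.5, 0, 535, 24.3, -380, 0, 5.5, 0],
)

```text
time_s: 1.9
position: [0.5871, 0.013, 0.2201]
tcp_rot: [[0.875, -0.002, 0.483], [-0.483, 0.001, 0.875], [-0.002, -1.0, -0.0]]
force: [-0.5, 0.4, -0.5]
opening: 1.002
```

```bash
cat >> h.py <<'E'
def shot(n):
    T=wristT();p,d=bot.capture('wrist');save(n,p);np.savez(f'pics/{n}.npz',p=p,d=d,T=T);return p,d,T
E
python3 - <<'E'
from h import *
go(588,11,220,-29)
shot('w1')
E
```

```text
t 1.9 p [587.1  13.  220.1] F [-0.5  0.4 -0.5] -> [ 1.8  0.1 -1.4] [ 0.    0.09 -0.11]
```

View pics/w1.png

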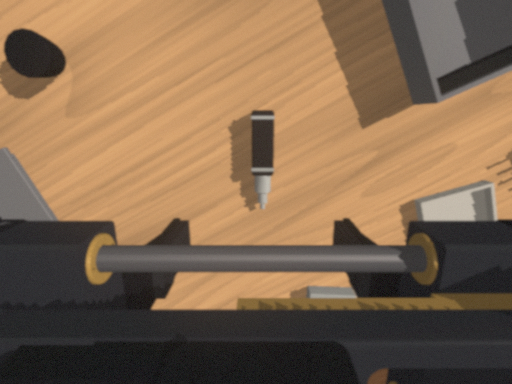

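The handpiece lies upright in the wrist view, with its tail at (262,111), nose tip at (263,208) and body columns about 251–275.

```bash
python3 - <<'E'
from h import *
np.set_printoptions(precision=4,suppress=True)
f=np.load('pics/w1.npz');p,d,T=f['p'],f['d'],f['T']
W=pts('wrist',d,T);Z=W[...,2]
sub=np.zeros(d.shape,bool);sub[95:215,225:300]=1
m=sub&(Z>.0185);
print('body top z',np.median(Z[m]), 'bench', np.median(Z[60:90,200:300]))
hsv=cv2.cvtColor(p,cv2.COLOR_RGB2HSV)
for name,m in(('depth>10',sub&(Z>.010)),('depth>18.5',m)):
    v,u=np.nonzero(m);P=ray('wrist',np.c_[u,v],.024,T);print(name,m.sum(),rect(P[:,:2]),u.min(),u.max(),v.min(),v.max())
for r in (115,130,145,160,170): 
    uu=np.nonzero(m[r])[0]; print(r,uu.min(),uu.max(),ray('wrist',[[ (uu.min()+uu.max())/2,r]],.024,T)[0]*1000)
# top view axis midline for triangulation of height: white rings
tip=ray('wrist',[[263,208]],.012,T)[0]; tail=ray('wrist',[[262,111]],.024,T)[0];print(tip,tail,np.linalg.norm(tip-tail))
# stereo height: body rear top edge center in wrist vs top
for z in (0,.012,.024): print(z, ray('wrist',[[262.5,143]],z,T)[0])
print(proj('top',ray('wrist',[[262.5,143]],.024,T)))
E
```

```text
body top z 0.02398038223491533 bench 0.00011707802355997998
depth>10 1886 [566.7  23.3 133.7  85.3 -29.1] 225 299 96 210
depth>18.5 1713 [566.7  23.3 133.7  85.3 -29.1] 225 299 96 210
115 252 274 [527.3779  48.0522  24.    ]
130 252 273 [541.6519  39.5451  24.    ]
145 252 273 [556.5879  31.3189  24.    ]
160 252 273 [571.9281  22.8701  24.    ]
170 252 273 [582.3878  17.1093  24.    ]
[ 0.6277 -0.0071  0.012 ] [0.523  0.0492 0.024 ] 0.11946490797989046
0 [0.5566 0.0314 0.    ]
0.012 [0.5556 0.0319 0.012 ]
0.024 [0.5546 0.0324 0.024 ]
[[242.7309 187.2618]]
```

```bash
python3 -c "
from h import *
go(559.6,29.6,90,-29.4);go(559.6,29.6,27,-29.4)"
```

```text
t 1.95 p [587.2  13.2 220.2] F [-0.5 -0.6  0.6] -> [-31.9 130.2   1.1] [ 0.    0.52 -0.08]
t 1.95 p [587.2  13.2 220.2] F [-0.5 -0.6  0.6] -> [-31.8 193.2   1.1] [ 0.    0.52 -0.08]
```

>>> jog_arm(
  motion=[-16, 45, 1, 0, 0.5, 0, -31.9, 90, 1, 0, 0.5, 0, -31.9, 125, 1, 0, 0.5, -0.1, -31.9, 155, 1, 0, 0.5, -0.1, -31.9, 178, 1, 0, 0.5, -0.1, -31.9, 188, 1, 0, 0.5, -0.1, -31.9, 193, 1, 0, 0.5, -0.1, -31.9, 193, 1, 0, 0.5, -0.1, -31.9, 193, 1, 0, 0.5, -0.1],
)

```text
time_s: 3.08
position: [0.5614, 0.0279, 0.0281]
tcp_rot: [[0.871, 0.003, 0.492], [-0.492, -0.001, 0.871], [0.003, -1.0, 0.001]]
force: [-0.5, -0.0, -0.1]
opening: 1.001
```

>>> jog_arm(
  motion=[0, 0, 0, 0, 0, 0, 0, 0, 0, 0, 0, 0, 0, 0, 0, 0, 0, 0, 0, 0, 0, 0, 0, 0, 0, 0, 0, 0, 0, 0, 0, 0, 0, 0, 0, 0],
  gripper=0,
)

```text
time_s: 3.82
position: [0.5608, 0.0279, 0.0272]
tcp_rot: [[0.87, 0.001, 0.492], [-0.492, -0.001, 0.87], [0.002, -1.0, -0.0]]
force: [0.3, -0.9, 0.5]
opening: 0.402
```

>>> jog_arm(
  motion=[0, 0, 0, 0, 0, 0, 0, 0, 0, 0, 0, 0, 0, 0, 0, 0, 0, 0],
)

```text
time_s: 4.2
position: [0.5609, 0.0279, 0.0272]
tcp_rot: [[0.871, 0.002, 0.492], [-0.492, -0.001, 0.871], [0.002, -1.0, 0.0]]
force: [-0.2, 0.9, -0.4]
opening: 0.293
```

```bash
python3 - <<'E'
from h import *
s=bot.read_state();print(s['opening'])
c,a=(.5137+.5097)/2,0
# refine case with wrist later
go(590,200,150,-4.7)
E
```

```text
0.2928570387642067
t 4.2 p [560.9  27.9  27.2] F [-0.2  0.9 -0.4] -> [ -59.2 -122.8  164.1] [ 2.000e-02 -2.478e+01  1.100e-01]
```

```bash
python3 - <<'E'
from h import *
go(530,281,230,-4.7)
E
```

```text
t 4.2 p [560.9  27.9  27.2] F [-0.2  0.9 -0.4] -> [-151.1 -203.   205.1] [ 2.000e-02 -2.478e+01  1.100e-01]
```

>>> jog_arm(
  motion=[0, -15, 0, 0, 0, 0, 0, -40, 0, 0, 0, 0, 0, -75, 0, 0, 0, 0, -15, -110, 20, 0, -3, 0, -37, -135, 50, 0, -8, 0, -66, -160, 90, 0, -13, 0, -96, -182, 130, 0, -18, 0, -125, -195, 170, 0, -22, 0, -144, -202, 195, 0, -24, 0, -151, -203, 205, 0, -24.8, 0, -151, -203, 205, 0, -24.8, 0.1, -151, -203, 205, 0, -24.8, 0.1],
)

```text
time_s: 5.7
position: [0.5299, 0.2793, 0.2295]
tcp_rot: [[0.997, -0.001, 0.083], [-0.083, -0.002, 0.997], [-0.001, -1.0, -0.002]]
force: [-1.0, -0.3, -1.7]
opening: 0.297
```

```bash
python3 - <<'E'
from h import *
go(530,281,230,-4.7);print(bot.read_state()['opening'])
shot('w2')
E
```

```text
t 5.7 p [529.9 279.3 229.5] F [-1.  -0.3 -1.7] -> [-0.  -0.6  1.7] [ 0.09 -0.06 -0.08]
0.2968662487571417
```

View pics/w2.png

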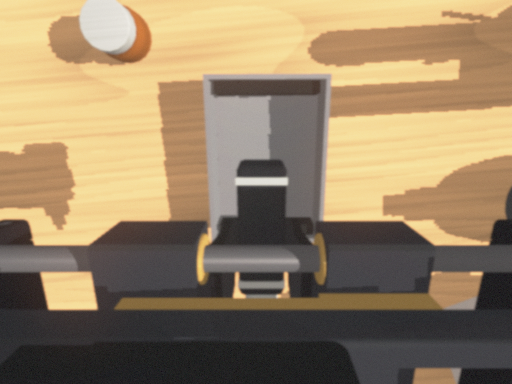

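The handpiece is held straight. The case's near (−x) rim edge is at row 75, columns 204–331, and its long walls run down to row 220.

```bash
python3 - <<'E'
from h import *
np.set_printoptions(precision=2,suppress=True)
f=np.load('pics/w2.npz');p,d,T=f['p'],f['d'],f['T']
W=pts('wrist',d,T);Z=W[...,2]
m=(Z>.042)&(Z<.058);m[:, :180]=0;m[:,350:]=0;m[215:]=0
print('rimz',np.median(Z[m])*1000)
C=[]
for r in range(100,212,15):
    u=np.nonzero(m[r])[0];mid=(u.min()+u.max())/2
    a=ray('wrist',[[u.min()-.5,r],[u.max()+.5,r]],.05,T)*1000
    C.append(a.mean(0)[:2]);print(r,u.min(),u.max(),a[:,:2].ravel(),np.hypot(*(a[1]-a[0])[:2]))
C=np.array(C);k=np.polyfit(C[:,0],C[:,1],1);print('axis yaw',np.degrees(np.arctan(k[0])),k)
e=[];
for u in range(215,322,15):
    v=np.nonzero(m[:,u])[0].min();e.append(ray('wrist',[[u,v-.5]],.05,T)[0]*1000)
e=np.array(e);print('end edge mean',e.mean(0),'yaw',np.degrees(np.arctan(np.polyfit(e[:,1],-e[:,0],1)[0])))
E
```

```text
rimz 49.91154078688281
100 204 330 [440.21 224.35 451.44 358.63] 134.74814883044445
115 205 329 [455.57 223.35 466.75 357.24] 134.3536248935542
130 206 328 [471.33 222.32 482.47 355.81] 133.94868887360656
145 207 327 [487.51 221.26 498.61 354.34] 133.5329230620396
160 208 326 [504.13 220.18 515.18 352.83] 133.10588710352374
175 208 326 [521.12 217.93 532.3  352.4 ] 134.93493109907658
190 209 325 [538.67 216.77 549.81 350.82] 134.51553212643068
205 210 324 [556.72 215.58 567.81 349.2 ] 134.08428276455157
axis yaw -4.471593591218171 [ -0.08 326.36]
end edge mean [419.73 294.07  50.  ] yaw -4.789910344917583
```

```bash
python3 - <<'E'
from h import *
go(497.3,287.4,100,-4.65)
go(497.3,287.4,33,-4.65)
E
```

```text
t 5.75 p [530.  279.3 229.5] F [ 0.  -1.9 -1.9] -> [-33.1 129.5   5.5] [ 0.08 -0.14 -0.07]
t 5.75 p [530.  279.3 229.5] F [ 0.  -1.9 -1.9] -> [-33.  196.5   5.6] [ 0.08 -0.14 -0.07]
```

>>> jog_arm(
  motion=[-10, 25, 2, 0, 0, 0, -25, 60, 4, 0, 0, 0, -33, 100, 5.5, 0, 0, 0, -33, 130, 5.5, 0, 0, 0, -33, 155, 5.5, 0, 0, 0, -33, 172, 5.5, 0, 0, 0, -33, 184, 5.5, 0, 0, 0, -33, 191, 5.5, 0, 0, 0, -33, 195, 5.5, 0, 0, 0, -33, 197, 5.5, 0, 0, 0, -33, 197, 5.5, 0, 0, 0, -33, 197, 5.5, 0, 0, 0],
)

```text
time_s: 7.25
position: [0.4977, 0.2891, 0.0334]
tcp_rot: [[0.997, 0.001, 0.081], [-0.081, -0.0, 0.997], [0.001, -1.0, -0.0]]
force: [-0.2, 0.2, -2.3]
opening: 0.294
```

>>> jog_arm(
  motion=[0, 1, 0, 0, 0, 0, 0, 1.5, 0, 0, 0, 0, 0, 1.5, 0, 0, 0, 0],
)

```text
time_s: 7.62
position: [0.4977, 0.289, 0.0322]
tcp_rot: [[0.997, 0.001, 0.082], [-0.082, -0.0, 0.997], [0.001, -1.0, -0.0]]
force: [-1.3, 0.3, 5.4]
opening: 0.297
```

>>> jog_arm(
  motion=[0, 0, 0, 0, 0, 0, 0, 0, 0, 0, 0, 0, 0, 0, 0, 0, 0, 0],
  gripper=0.5,
)

```text
time_s: 8.0
position: [0.4975, 0.2889, 0.0312]
tcp_rot: [[0.997, -0.0, 0.082], [-0.082, -0.0, 0.997], [-0.0, -1.0, -0.0]]
force: [-0.2, 0.9, 0.7]
opening: 0.479
```

>>> jog_arm(
  motion=[0, -10, 0, 0, 0, 0, 0, -45, 0, 0, 0, 0, 0, -100, 0, 0, 0, 0, 10, -160, 0, 0, 0, 0, 30, -190, 0, 0, 0, 0, 40, -200, 0, 0, 0, 0],
)

```text
time_s: 8.75
position: [0.5393, 0.286, 0.2346]
tcp_rot: [[0.997, 0.006, 0.082], [-0.082, 0.001, 0.997], [0.005, -1.0, 0.002]]
force: [-0.1, 0.0, -0.6]
opening: 0.5
```

```bash
python3 - <<'E'
from h import *
shot('w3')
go(522,-312,230,-4.75)
E
```

```text
t 8.8 p [540.2 285.8 234.2] F [1.9 0.1 1.3] -> [  30.9    3.4 -597.3] [-0.1   0.03  0.34]
```

View pics/w3.png

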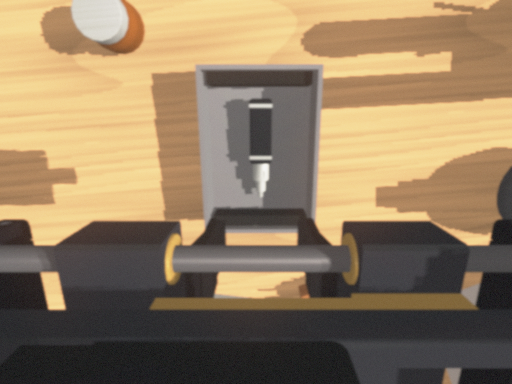

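The handpiece lies flat and centred between the bars (tail at (260,98), tip at (262,196)). Now the lid.

>>> jog_arm(
  motion=[1, 0, -20, 0, 0, 0, 4, 0, -60, 0, 0, 0, 6, 0, -120, 0, 0, 0, 9, 0, -180, 0, 0, 0, 12, 0, -240, 0, 0, 0, 15, 1, -300, 0, 0, 0, 19, 2, -360, 0, 0, 0, 22, 2, -420, 0, 0, 0, 25, 3, -480, 0, 0, 0, 28, 3, -540, 0, 0, 0, 30, 3, -580, 0, 0, 0.3, 31, 3, -597, 0, 0, 0.3, 31, 3, -597, 0, 0, 0.3, 31, 3, -597, 0, 0, 0.3],
  gripper=1,
)

```text
time_s: 10.55
position: [0.519, -0.3097, 0.228]
tcp_rot: [[0.997, -0.007, 0.08], [-0.08, 0.002, 0.997], [-0.007, -1.0, 0.002]]
force: [0.3, -0.1, 1.4]
opening: 0.995
```

```bash
python3 - <<'E'
from h import *
shot('w4')
go(522,-312,230,-4.75)
E
```

```text
t 10.6 p [ 519.3 -309.6  228.3] F [-0.3  0.5  0.1] -> [ 2.9 -1.7 -2.2] [-0.07  0.18 -0.39]
```

View pics/w4.png

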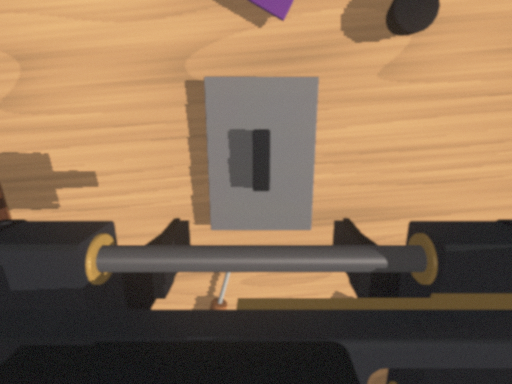

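The lid is fully in view: plate corners near (205,77), (318,77), (311,230) and (211,230), bar at (261,160).

```bash
python3 - <<'E'
from h import *
np.set_printoptions(precision=2,suppress=True)
f=np.load('pics/w4.npz');p,d,T=f['p'],f['d'],f['T']
W=pts('wrist',d,T);Z=W[...,2]
m=(Z>.013)&(Z<.06);m[:,:190]=0;m[:,335:]=0;m[233:]=0;m[:65]=0
pl=m&(Z<.032);b=m&(Z>.037)
print('z plate,bar',np.median(Z[pl]),np.median(Z[b]),pl.sum(),b.sum())
for n,mm,z in(('plate',m,.022),('bar',b,.046)):
    cs=max(cv2.findContours(mm.astype(np.uint8),0,1)[0],key=cv2.contourArea)[:,0]
    print(n,cs.min(0),cs.max(0),rect(ray('wrist',cs,z,T)[:,:2]))
C=[]
for r in range(90,215,10):
    u=np.nonzero(m[r])[0];a=ray('wrist',[[u.min()-.5,r],[u.max()+.5,r]],.022,T)*1000;C.append(a.mean(0)[:2])
C=np.array(C);k=np.polyfit(C[:,0],C[:,1],1);print(np.degrees(np.arctan(k[0])),np.polyval(k,500))
v,u=np.nonzero(b);print('bar top uv centre',u.mean(),v.mean(),proj('top',ray('wrist',[[u.mean(),v.mean()]],.046,T)))
E
```

```text
z plate,bar 0.022206927651535147 0.04606915782800161 15346 1072
plate [205  76] [318 229] [ 498.3 -308.2  184.7  129.7   -4.7]
bar [253 130] [270 190] [ 498.5 -308.    68.2   19.3   -5. ]
-4.784036631089538 -308.3783019059454
bar top uv centre 261.32462686567163 159.61380597014926 [[367.2  206.48]]
```

```bash
python3 - <<'E'
from h import *
go(498.4,-308.2,48,-4.75)
E
```

```text
t 10.6 p [ 519.3 -309.6  228.3] F [-0.3  0.5  0.1] -> [-19.7 180.4  -0.5] [-0.07  0.18 -0.39]
```

>>> jog_arm(
  motion=[-8, 30, 0, 0, 0, 0, -19, 70, -0.5, 0, 0.2, -0.4, -19.7, 110, -0.5, 0, 0.2, -0.4, -19.7, 140, -0.5, 0, 0.2, -0.4, -19.7, 162, -0.5, 0, 0.2, -0.4, -19.7, 174, -0.5, 0, 0.2, -0.4, -19.7, 178, -0.5, 0, 0.2, -0.4, -19.7, 180, -0.5, 0, 0.2, -0.4, -19.7, 180, -0.5, 0, 0.2, -0.4],
)

```text
time_s: 11.72
position: [0.4994, -0.3109, 0.0495]
tcp_rot: [[0.996, 0.003, 0.085], [-0.085, -0.001, 0.996], [0.003, -1.0, -0.001]]
force: [0.3, -0.6, 0.2]
opening: 1.001
```

>>> jog_arm(
  motion=[0, 0, 0, 0, 0, 0, 0, 0, 0, 0, 0, 0, 0, 0, 0, 0, 0, 0, 0, 0, 0, 0, 0, 0, 0, 0, 0, 0, 0, 0, 0, 0, 0, 0, 0, 0, 0, 0, 0, 0, 0, 0, 0, 0, 0, 0, 0, 0, 0, 0, 0, 0, 0, 0, 0, 0, 0, 0, 0, 0],
  gripper=0,
)

```text
time_s: 12.98
position: [0.4988, -0.3102, 0.0487]
tcp_rot: [[0.996, 0.001, 0.085], [-0.085, 0.0, 0.996], [0.001, -1.0, 0.0]]
force: [0.4, 1.5, 1.1]
opening: 0.225
```

```bash
python3 - <<'E'
from h import *
go(514.3,286,140,-4.65);print(bot.read_state()['opening'])
E
```

```text
t 12.97 p [ 498.8 -310.2   48.7] F [0.4 1.5 1.1] -> [-35.2 -91.1 595.4] [-0.02 -0.23  0.06]
0.22537779601194158
```

>>> jog_arm(
  motion=[0, -8, 0, 0, 0, 0, 0, -25, 0, 0, 0, 0, 0, -50, 0, 0, 0, 0, 0, -78, 12, 0, 0, 0, -2, -100, 35, 0, 0, 0, -4, -110, 70, 0, 0, 0, -7, -110, 115, 0, 0, 0, -10, -110, 165, 0, 0, 0, -13, -110, 215, 0, 0, 0, -16, -110, 265, 0, 0, 0, -19, -110, 315, 0, 0, 0, -22, -110, 365, 0, 0, 0, -25, -110, 415, 0, 0, 0, -28, -110, 465, 0, 0, 0, -31, -110, 510, 0, 0, 0, -33, -110, 545, 0, -0.2, 0, -35, -110, 572, 0, -0.2, 0, -35, -110, 587, 0, -0.2, 0, -35, -110, 595, 0, -0.2, 0, -35, -110, 595, 0, -0.2, 0],
)

```text
time_s: 15.48
position: [0.5147, 0.2849, 0.1587]
tcp_rot: [[0.997, 0.002, 0.082], [-0.082, -0.001, 0.997], [0.002, -1.0, -0.001]]
force: [-0.7, -0.9, -3.2]
opening: 0.221
```

```bash
python3 - <<'E'
from h import *
s=bot.read_state();print(s['opening'],s['moment'])
for n in('side','top'):
    p,d=bot.capture(n);save(n+'5',p);np.savez(f'pics/{n}5.npz',p=p,d=d)
go(514.3,286,140,-4.65)
im=cv2.imread('pics/side5.png')[90:220,150:290];cv2.imwrite('pics/side5c.png',cv2.resize(im,None,fx=4,fy=4))
E
```

```text
0.22081444918530327 [ 0.00503841  0.0535687  -0.05370149]
t 15.57 p [514.5 284.2 158.5] F [ 0.1 -0.  -2.4] -> [-0.4 18.5  1.8] [ 0.06 -0.07  0.07]
```

View pics/side5c.png

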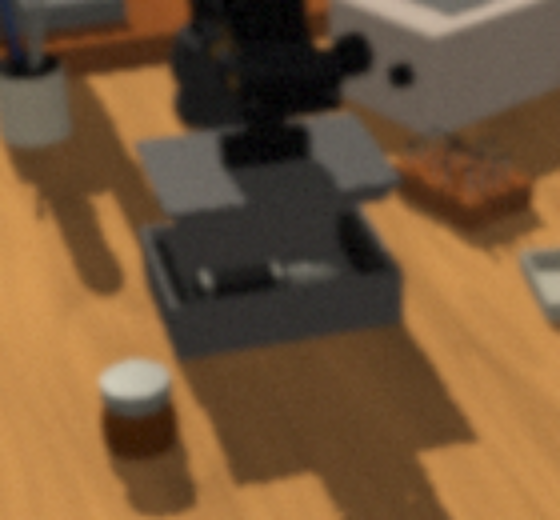

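The lid hangs level over the case with the handpiece still lying flat in it. Before lowering, I'll check for a wrist camera bias using the released handpiece, and check the lid-to-case offset in the top view.

```bash
python3 - <<'E'
from h import *
np.set_printoptions(precision=2,suppress=True)
f=np.load('pics/w3.npz');p,d,T=f['p'],f['d'],f['T']
W=pts('wrist',d,T);Z=W[...,2]
for r in (112,125,140,150):
    u=np.nonzero((Z[r,235:290]>.017))[0]+235
    print(r,u.min(),u.max(),ray('wrist',[[(u.min()+u.max())/2,r]],.029,T)[0]*1000)
print('expected y at x=480:',288.9+ (497.5-480)*.0815)
m=(Z>.042)&(Z<.058);m[:,:180]=0;m[:,340:]=0
C=[]
for r in range(95,206,10):
    u=np.nonzero(m[r])[0];a=ray('wrist',[[u.min()-.5,r],[u.max()+.5,r]],.05,T)*1000;C.append(a.mean(0)[:2])
C=np.array(C);k=np.polyfit(C[:,0],C[:,1],1);print('case axis',np.degrees(np.arctan(k[0])),np.polyval(k,514.3))
e=[]
for u in range(210,312,15):
    v=np.nonzero(m[:,u])[0].min();e.append(ray('wrist',[[u,v-.5]],.05,T)[0]*1000)
e=np.array(e).mean(0);print('end',e,'centre x',e[0]+95*.9967)
f=np.load('pics/top5.npz');d=f['d'];W=pts('top',d);X,Y,Z=W[...,0],W[...,1],W[...,2]
save_=cv2.cvtColor(f['p'],cv2.COLOR_RGB2BGR)[140:260,90:210];cv2.imwrite('pics/top5c.png',cv2.resize(save_,None,fx=4,fy=4))
E
```

```text
112 250 271 [468.1  290.76  29.  ]
125 250 271 [482.73 289.55  29.  ]
140 250 271 [500.05 288.12  29.  ]
150 251 271 [511.9  287.73  29.  ]
expected y at x=480: 290.32624999999996
case axis -4.61791506842945 286.2690091934001
end [419.09 289.08  50.  ] centre x 513.7733873542294
```

View pics/top5c.png

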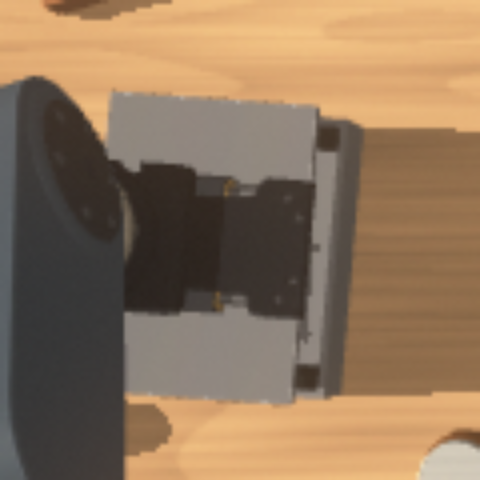

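```bash
python3 - <<'E'
from h import *
go(514.4,286.6,102,-4.65)
E
```

```text
t 15.57 p [514.5 284.2 158.5] F [ 0.1 -0.  -2.4] -> [-0.4 56.5  2.4] [ 0.06 -0.07  0.07]
```

>>> jog_arm(
  motion=[-0.4, 8, 1.5, 0, 0, 0, -0.4, 22, 2.4, 0, 0, 0, -0.4, 38, 2.4, 0, 0, 0, -0.4, 50, 2.4, 0, 0, 0, -0.4, 56, 2.4, 0, 0, 0, -0.4, 56.5, 2.4, 0, 0, 0, -0.4, 56.5, 2.4, 0, 0, 0],
)

```text
time_s: 16.45
position: [0.5147, 0.2877, 0.1023]
tcp_rot: [[0.997, 0.002, 0.081], [-0.081, -0.0, 0.997], [0.002, -1.0, -0.0]]
force: [-0.0, 0.7, -4.0]
opening: 0.229
```

```bash
python3 - <<'E'
from h import *
go(514.4,286.6,88,-4.65)
T=wristT();p,d,T=shot('w6')
E
```

```text
t 16.45 p [514.7 287.7 102.3] F [-0.   0.7 -4. ] -> [-0.3 14.3 -1.2] [ 0.   -0.02  0.14]
```

View pics/w6.png

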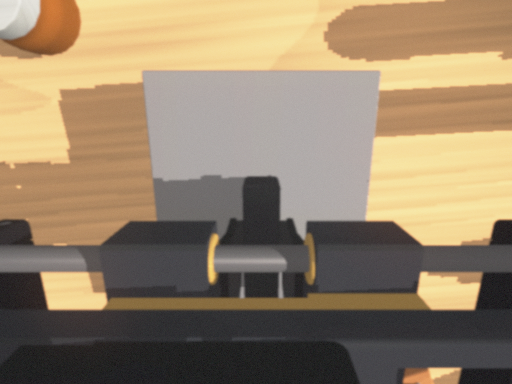

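The lid sits square in the grip, symmetric about column 261. I'll lower it in steps.

>>> jog_arm(
  motion=[-0.3, 2, -1, 0, 0, 0, -0.3, 5, -1, 0, 0, 0, -0.3, 8, -1, 0, 0, 0, -0.3, 10, -1, 0, 0, 0, -0.3, 11, -1, 0, 0, 0, -0.3, 11, -1, 0, 0, 0],
)

```text
time_s: 17.25
position: [0.514, 0.2866, 0.0909]
tcp_rot: [[0.997, 0.001, 0.082], [-0.082, -0.001, 0.997], [0.001, -1.0, -0.0]]
force: [0.2, -1.0, -2.6]
opening: 0.231
```

>>> jog_arm(
  motion=[0, 1, 0, 0, 0, 0, 0, 2, 0, 0, 0, 0, 0, 3, 0, 0, 0, 0, 0, 3, 0, 0, 0, 0],
)

```text
time_s: 17.75
position: [0.5141, 0.2866, 0.0883]
tcp_rot: [[0.997, 0.002, 0.082], [-0.082, -0.0, 0.997], [0.002, -1.0, -0.0]]
force: [-0.7, -0.1, -0.5]
opening: 0.226
```

>>> jog_arm(
  motion=[0, 1, 0, 0, 0, 0, 0, 2, 0, 0, 0, 0, 0, 3, 0, 0, 0, 0, 0, 3, 0, 0, 0, 0],
)

```text
time_s: 18.25
position: [0.5142, 0.2867, 0.0875]
tcp_rot: [[0.997, 0.003, 0.081], [-0.081, -0.0, 0.997], [0.003, -1.0, -0.0]]
force: [-3.1, -1.2, 13.8]
opening: 0.226
```

>>> jog_arm(
  motion=[0, 1, 0, 0, 0, 0, 0, 2, 0, 0, 0, 0, 0, 3, 0, 0, 0, 0, 0, 4, 0, 0, 0, 0, 0, 4, 0, 0, 0, 0],
)

```text
time_s: 18.88
position: [0.5142, 0.2866, 0.0836]
tcp_rot: [[0.997, 0.003, 0.081], [-0.081, -0.0, 0.997], [0.003, -1.0, -0.0]]
force: [-3.2, -1.7, 14.1]
opening: 0.23
```

>>> jog_arm(
  motion=[0, 1, 0, 0, 0, 0, 0, 2, 0, 0, 0, 0, 0, 3, 0, 0, 0, 0, 0, 3, 0, 0, 0, 0],
)

```text
time_s: 19.38
position: [0.5141, 0.2866, 0.0826]
tcp_rot: [[0.997, 0.003, 0.081], [-0.081, -0.0, 0.997], [0.003, -1.0, -0.0]]
force: [-6.5, -3.5, 27.2]
opening: 0.223
```

>>> jog_arm(
  motion=[0, -2, 0, 0, 0, 0, 0, -4, 0, 0, 0, 0, 0, -4, 0, 0, 0, 0],
)

```text
time_s: 19.75
position: [0.5143, 0.2867, 0.0827]
tcp_rot: [[0.997, 0.002, 0.082], [-0.082, -0.0, 0.997], [0.002, -1.0, -0.0]]
force: [-1.1, -0.5, 7.8]
opening: 0.229
```

>>> jog_arm(
  motion=[0, 0, 0, 0, 0, 0, 0, 0, 0, 0, 0, 0, 0, 0, 0, 0, 0, 0, 0, 0, 0, 0, 0, 0],
  gripper=0.6,
)

```text
time_s: 20.25
position: [0.5141, 0.2866, 0.0818]
tcp_rot: [[0.997, 0.001, 0.082], [-0.082, -0.001, 0.997], [0.001, -1.0, -0.0]]
force: [0.6, -0.6, 0.1]
opening: 0.561
```

>>> jog_arm(
  motion=[0, -10, 0, 0, 0, 0, 0, -35, 0, 0, 0, 0, 10, -80, 0, 0, 0, 0, 30, -120, 0, 0, 0, 0, 40, -130, 0, 0, 0, 0, 40, -130, 0, 0, 0, 0, 40, -130, 0, 0, 0, 0],
  gripper=0,
)

```text
time_s: 21.12
position: [0.5518, 0.283, 0.2102]
tcp_rot: [[0.997, -0.003, 0.082], [-0.082, -0.002, 0.997], [-0.003, -1.0, -0.002]]
force: [-0.4, -0.3, -0.4]
opening: 0.016
```

```bash
cat > chk.py <<'E'
import sys
from h import *
np.set_printoptions(precision=2,suppress=True)
n=sys.argv[1]
p,d,T=shot('w'+n)
ps,ds=bot.capture('side');save('s'+n,ps)
def fit(nm,d,T=None):
    W=pts(nm,d,T);c,s=np.cos(np.radians(-4.65)),np.sin(np.radians(-4.65))
    dx,dy=W[...,0]-.5142,W[...,1]-.2865
    u=dx*c+dy*s;v=-dx*s+dy*c;Z=W[...,2]
    m=(abs(u)<.090)&(abs(v)<.062)&~((abs(u)<.042)&(abs(v)<.02))&(Z>.045)&(Z<.075)
    A=np.c_[u[m],v[m],np.ones(m.sum())];z=Z[m]
    for _ in range(4):
        k=np.linalg.lstsq(A,z,rcond=None)[0];r=abs(A@k-z);q=r<max(.0015,2*np.median(r));A,z=A[q],z[q]
    mm=lambda a,b:a*k[0]+b*k[1]+k[2]
    print(nm,len(z),'urange',A[:,0].min(),A[:,0].max(),'top plane z mm: ctr %.1f +x %.1f -x %.1f +y %.1f -y %.1f'%tuple(1000*np.array([k[2],mm(.08,0),mm(-.08,0),mm(0,.06),mm(0,-.06)])))
fit('wrist',d,T);fit('side',ds)
go(514.2,286.5,150,-4.65)
im=cv2.imread(f'pics/s{n}.png')[110:210,165:275];cv2.imwrite(f'pics/s{n}c.png',cv2.resize(im,None,fx=5,fy=5))
E
python3 chk.py 7
```

```text
wrist 16942 urange -0.0899991628382995 0.0891862575735714 top plane z mm: ctr 56.2 +x 56.2 -x 56.2 +y 56.2 -y 56.2
side 603 urange -0.08954550545854836 0.08919807289340248 top plane z mm: ctr 56.1 +x 56.0 -x 56.2 +y 56.1 -y 56.0
t 21.23 p [552.  283.1 210.2] F [-0.4 -0.3  0.8] -> [-37.8  60.3   0.4] [ 0.11 -0.02 -0.14]
```

View pics/s7c.png

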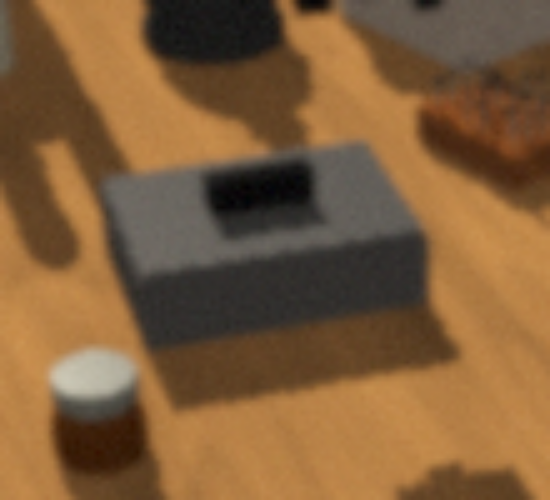

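View pics/w7.png

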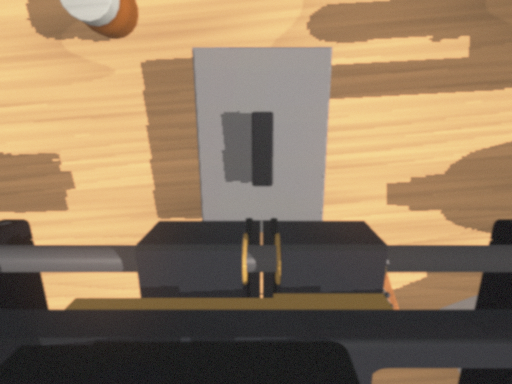

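The lid reads flush at 56.1–56.2 mm at all ends in both the wrist and side views. I'll firm each end with the closed fingertips to be sure.

```bash
python3 - <<'E'
from h import *
go(584,280.8,84,-4.65)
E
```

```text
t 21.23 p [552.  283.1 210.2] F [-0.4 -0.3  0.8] -> [ 32.4 126.1   0.5] [ 0.11 -0.02 -0.14]
```

>>> jog_arm(
  motion=[20, 35, 0, 0, 0, 0, 32, 75, 0, 0, 0, 0, 32, 105, 0, 0, 0, 0, 32, 120, 0, 0, 0, 0, 32, 125, 0, 0, 0, 0, 32, 126, 0, 0, 0, 0, 32, 128, 0, 0, 0, 0, 32, 130, 0, 0, 0, 0, 32, 132, 0, 0, 0, 0, 32, 134, 0, 0, 0, 0, 32, 135, 0, 0, 0, 0, 32, 135, 0, 0, 0, 0],
)

```text
time_s: 22.72
position: [0.5859, 0.2807, 0.0784]
tcp_rot: [[0.997, 0.002, 0.082], [-0.082, -0.0, 0.997], [0.002, -1.0, -0.0]]
force: [-2.2, -0.2, 6.6]
opening: 0.008
```

>>> jog_arm(
  motion=[0, 1, 0, 0, 0, 0, 0, 2, 0, 0, 0, 0, 0, 3, 0, 0, 0, 0, 0, 4, 0, 0, 0, 0, 0, 4, 0, 0, 0, 0],
)

```text
time_s: 23.35
position: [0.586, 0.2808, 0.0783]
tcp_rot: [[0.997, 0.003, 0.081], [-0.081, -0.001, 0.997], [0.003, -1.0, -0.0]]
force: [-7.3, -2.5, 26.1]
opening: 0.008
```

The +x end didn't move under 26 N. Now the −x end.

>>> jog_arm(
  motion=[0, -10, 0, 0, 0, 0, 0, -30, 0, 0, 0, 0, -15, -50, 0, 0, 0, 0, -55, -55, 0, 0, 0, 0, -100, -55, 0, 0, 0, 0, -130, -45, 0, 0, 0, 0, -142, -28, 0, 0, 0, 0, -142, -13, 0, 0, 0, 0, -142, -8, 0, 0, 0, 0, -142, -6, 0, 0, 0, 0, -142, -4, 0, 0, 0, 0, -142, -2, 0, 0, 0, 0, -142, 0, 0, 0, 0, 0, -142, 0, 0, 0, 0, 0],
)

```text
time_s: 25.1
position: [0.4455, 0.2924, 0.0782]
tcp_rot: [[0.997, 0.005, 0.081], [-0.081, 0.0, 0.997], [0.005, -1.0, 0.001]]
force: [-6.3, -4.7, 37.6]
opening: 0.005
```

>>> jog_arm(
  motion=[0, -10, 0, 0, 0, 0, 0, -30, 0, 0, 0, 0, 20, -70, 0, 0, 0, 0, 60, -110, 0, 0, 0, 0, 100, -140, 0, 0, 0, 0, 112, -145, 0, 0, 0, 0, 112, -145, 0, 0, 0, 0, 112, -145, 0, 0, 0, 0],
)

```text
time_s: 26.1
position: [0.5528, 0.283, 0.2159]
tcp_rot: [[0.997, -0.004, 0.081], [-0.081, -0.002, 0.997], [-0.004, -1.0, -0.002]]
force: [0.3, 0.6, -0.5]
opening: 0.005
```

```bash
python3 chk.py 8; python3 -c "
from h import *
p,d=bot.capture('top');save('top8',p)
f=np.load('pics/w8.npz');p,d,T=f['p'],f['d'],f['T'];W=pts('wrist',d,T);m=(W[...,2]>.05)&(W[...,2]<.075);m[218:]=0;m[:,:170]=0;m[:,350:]=0
C=[]
for r in range(70,210,15):
    u=np.nonzero(m[r])[0];C.append(ray('wrist',[[u.min()-.5,r],[u.max()+.5,r]],.056,T).mean(0)*1000)
C=np.array(C);k=np.polyfit(C[:,0],C[:,1],1);print('lid axis yaw',np.degrees(np.arctan(k[0])),'y at 514',np.polyval(k,514))
"
```

```text
wrist 16450 urange -0.08999782182314986 0.08198161110421966 top plane z mm: ctr 56.2 +x 56.2 -x 56.1 +y 56.2 -y 56.2
side 620 urange -0.08966526368830673 0.0894417463787715 top plane z mm: ctr 56.1 +x 55.9 -x 56.3 +y 56.0 -y 56.2
t 26.2 p [553.3 283.2 216.3] F [0.3 0.7 0.3] -> [-39.1  66.4   0.2] [ 0.11  0.02 -0.16]
lid axis yaw -4.834850076946023 y at 514 286.17354143008436
```

View pics/s8c.png

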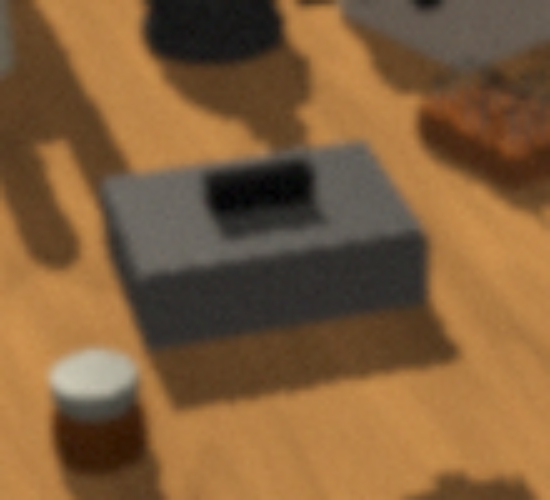

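```bash
sleep 0
```

```text
(no output)
```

View pics/top8.png

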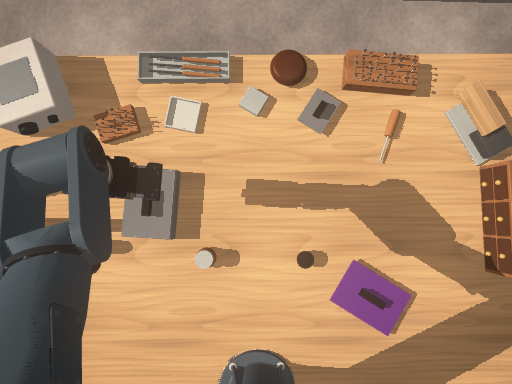

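The lid is home, the bystanders sit at the same pixels as at the start, and the arm is clear of everything.

```bash
python3 -c "
from rig import bot
print(bot.hand_in())"
```

```text
the job is handed in; nothing more can be done
None
```

The graver handpiece is put away in the grey case with its own lid pressed fully home, and I handed the job in at about 26 s of the 64 s allowed.

- **Handpiece:** I laid it flat and centred between the seal bars. The wrist picture taken after release confirmed this.
- **Lid:** I pressed the lid down by its bar, then pressed each end with the closed fingertips. The +x end took 26 N without moving. The −x end was pressed only once, to 38 N, and stood at the home height.
- **Last checks:** The lid's top reads 56.1–56.2 mm in the wrist view and 55.9–56.3 mm in the coarser side view, against 56 mm when home. It is centred on the case to under 1 mm. In the last top picture the other things sit where they were at the start, and the gripper was clear and touching nothing.
- **Disagreements:** The first top and side views differed by about 4 mm, so I relied on the wrist measurements. Those were off by about 2 mm sideways when gripping, which the jaws and the lid's play took up. No check failed.

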